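Feel out the strip press gap with a taper gauge

ROBOT

A 6-joint arm with a two-finger parallel gripper is mounted at the origin on a cart in front of the work surface, level with it; the furniture and walls round the work are solid. World frame = base frame: x ahead of the robot, y to its left, z up, the work surface at z = 0. Lengths are in m, angles in rad, forces in N, time in s.
With the tool pointing down it reaches from about 0.35 to 0.8 m from the base axis. Payload 7.3 kg.
Tool frame: the origin (TCP) lies midway between the tips of the shut fingers; the grasp point (between the pads) lies 19 mm behind it; z points along the fingers, y is the direction in which the jaws open and shut (so a half turn about z gives the same grasp; the last joint's range is limited). The gripper opens to 85 mm and grips with 20 to 120 N. Pads are 22 mm wide; open, the fingers measure 114 mm over their backs; the gripper's body (76 mm by 85 mm) begins 54 mm behind the grasp point. The pads swing forward as they close: fully open they stand 13 mm farther back than shut.
Start: joints at [1.005, 0.342, 1.524, -0, 1.275, -0.146], TCP at [0.214, 0.479, 0.231] pointing down, gripper open.
Joint ranges: [-2.53, 2.53], [-0.77, 2.02], [0.04, 2.7], [-1, 4.14], [0.28, 2.66], [-3.11, 3.11]. Speed limits (rad/s): [2.57, 2.57, 3.14, 3.14, 3.14, 3.14].

INTERFACE

Orientations are given as a rotation vector (axis times angle).
In Python, from station import sensors, viewer, order gives the robot as it stands.
- The arm moves only by the tool send_rows, never from a script. Its argument "commands" is a list of rows, each a list of 3 entries, a list of its own where there are three numbers: the shift along the tool's x, y, z in m, then the turn, a rotation vector about the tool's x, y, z in rad, then the gripper command: -1 is shut, 1 is fully open, values between are in proportion. In form: [[[dx, dy, dz], [wx, wy, wz], hand], ...]. A call has 1 to 10 rows; each row is the pose to reach, as a shift and turn from the pose commanded when the call began, along the tool's axes at that moment; what a row does not reach only later rows make up. A row lasts 1/10 s, in which the tool goes at most 50 mm and 8.59 degrees, less where a joint would pass 70% of its speed; a pose out of reach is approached as far as the arm can. A call with a gripper value outside its range is refused whole. The fingers move at their own pace and stop on an object; the grip force is fixed at half the most. Time passes only in rows, so rows that repeat a pose let the fingers close. It gives the time, the measured TCP pose, the force and the opening at its end, in the units of the state.
- sensors.sense(): the state, without advancing time (a new reading comes with each control period).
- viewer.capture(name): name is "scene" or "top"; returns a dict with "frame" (420x560x3 uint8, red, green, blue), "camera_matrix" (3x3 intrinsics, pixels), "k1" (the pictures are not rectified: a ray, as slopes to the right and down, at radius r is drawn at 1 + k1 r^2 times it, then the intrinsics apply), "rvec" (rotation vector, rad) and "tvec" (3), from world to camera coordinates, as OpenCV has them. Camera axes: x right, y down, z forward; pixel columns grow to the right and rows downward; lengths in m; the calibration is good to about 2 mm. A picture is of the moment at which its call begins. There is no depth.
- order.job_done(): hands the job in, once; it reports no verdict.
The state is a dict: "t": time; "joint_pos": joint angles; "qvel": joint speeds; "joint_efforts": joint torques, N m; "position": TCP position; "tool_rot": TCP orientation; "wrist_force": force on the tool from outside, world axes, zero at the start; "moment": the same for the moment, N m; "finger_gap": finger opening in m.
Only numpy, scipy, OpenCV 4.12 (cv2) and the standard library are available. Lean on these libraries where they do the work, as an engineer would, in place of code of your own. Each camera call takes 0.05 s, during which the arm holds its last target.

TASK

Find the gap under the sprung green bar of the little strip press: pick up the tapered steel gauge by its red grip, lay it flat on the press bed and slide it thin end first, square, under the middle of the bar until it drags firmly, so that sliding it on takes about 6 N. Then let go and leave it pinched there for reading. Do not press it down on the bed while you feel for the drag, do not force it or lean on the press, and leave the two pots and the clay skull alone.

Things in the scene. Friction and masses are not known exactly. Their poses are not given: they have to be found in the camera images.
- gauge: taper gauge, 0.12 kg, 152 mm long: steel wedge blade 24 mm wide with a red grip at its thick end. Origin: middle of the underside, below the grip's centre; z up, +x to the thin tip. The blade runs from x = 20 mm (17 mm thick) to x = 130 mm (4 mm thick), flat underneath, its top sloping evenly. Starts flat on the table.
- gauge_grip (a point): centre of the grip, 32 mm above the gauge's origin, axes as the gauge's. The grip is a red fin 40 mm long (x), 16 mm wide (y), from 15 to 46 mm above the gauge's underside; its foot below is 44 x 18 mm, 17 mm high. A tall fixed desk lamp stands on the table beyond the tip, its stem near x = 0.56, y = 0.25: go round it on the robot's side
- gauge_tip (a point): middle of the underside of the gauge's thin end, 130 mm along +x from the gauge's origin; axes as the gauge's
- press: strip press, fixed: aluminium bed 190 x 96 x 12 mm (x -120 to +70 mm), two posts at x = 0, y = +-37 mm (feet 16 mm across), between them a green sprung bar along y, 58 mm wide, under a green crosshead; up to 68 mm tall. Origin: on the table below the bar's middle; z up, +x is the way the gauge goes in, from the long side of the bed
- press_mouth (a point): on the bed's top, 12 mm above the press's origin, right below the middle of the bar's round brass nose (7 mm thick); axes as the press's. The nose stands 6 to 14 mm above the bed, set anew each time and not measured. Smooth metal, friction about 0.3. Once the slope meets the nose the bar lifts on its springs: each further mm adds about 1 N of drag (1.3 N of squeeze), up to a stop at 6 mm of lift
- test_pinch_pot: small pale pinch pot, 60 x 64 x 38 mm, loose, a bystander; origin centre of its underside
- slip_pot: squat pale pot, 67 mm across, 34 mm tall, loose, a bystander; origin centre of its underside
- clay_skull: small pale clay skull, 83 x 56 x 59 mm, loose, a bystander; origin centre of its underside

How it is judged:
At the end, for the whole second after the job is handed in: The gauge lies flat on the press bed (within 3.5 degrees), released and still, its tip 8 to 108 mm past the bar's nose and within 18 mm of the middle sideways, square to the bar within 8.5 degrees, pinched so that it bears on the bed with 4 to 14 N (its own weight is about 1.2 N of that) (contact force between gauge and press between 4 and 14 N and x of gauge_tip in the frame of press_mouth between 0.008 and 0.108 m and y of gauge_tip in the frame of press_mouth between -0.018 and 0.018 m and angle between the x axis of gauge and the x axis of press, either way round below 0.15 rad and angle between gauge's own z axis and vertical below 0.06 rad and linear speed of gauge below 0.01 m/s); the robot touches nothing.
It fails at once if the gauge is forced: it bears on the press bed with more than 30 N (contact force between gauge and press above 30 N).
It fails at once if the robot's fingers lean on the press with more than 8 N (contact force between the fingers and press above 8 N).
It fails at once if the pinch pot is moved more than 15 mm (distance of test_pinch_pot from where it was at the start of the episode above 0.015 m).
It fails at once if the slip pot is moved more than 15 mm (distance of slip_pot from where it was at the start of the episode above 0.015 m).
It fails at once if the clay skull is moved more than 15 mm (distance of clay_skull from where it was at the start of the episode above 0.015 m).
It also fails if it takes over 64 s, if anything falls off the work surface, if the arm or the gripper's body presses on something with over 40 N, if the wrist force passes 120 N, or if a joint passes its speed limit or range.

## Working session

There is one attempt and no reset: what is moved stays moved. The work goes in short steps, Python scripts to look and compute and a tool call to move; the robot and the scene stay as the last step left them, time stands still between calls to the robot, and variables do not carry over. Pictures are saved under pics/ and viewed, and the job is handed in when it is done.

Besides the shell and the picture viewer there is one more tool, called after "Emit:" by a JSON object that holds its "api" and its "payload". send_rows: Moves the arm, as the interface text tells. Its arguments: {"type":"object","properties":{"commands":{"type":"array"}},"required":["commands"]}

```bash
mkdir -p pics; ls
python3 - <<'E'
from station import sensors, viewer, order
import cv2, pickle
print(sensors.sense())
d={}
for n in("scene","top"):
    c=viewer.capture(n); d[n]=c
    cv2.imwrite(f"pics/{n}0.png",cv2.cvtColor(c["frame"],cv2.COLOR_RGB2BGR))
    print(n,c["camera_matrix"],c["k1"],c["rvec"],c["tvec"])
pickle.dump(d,open("c0.pkl","wb"))
E
```

```text
pics
{'t': 0.0, 'joint_pos': array([ 1.00500147e+00,  3.42704691e-01,  1.52502940e+00, -1.24271867e-05,
        1.27540833e+00, -1.46020920e-01]), 'qvel': array([-0.00072297, -0.00039913,  0.00022078,  0.00113108, -0.00064217,
       -0.0007982 ]), 'joint_efforts': array([ 4.89477661e-04, -4.33669889e+01, -2.46013534e+01, -2.20910420e-04,
        7.88628648e-03,  4.34801746e-05]), 'position': array([0.21373685, 0.47907332, 0.230631  ]), 'tool_rot': array([-6.54432849e-01, -3.07213186e+00,  2.28793198e-03]), 'wrist_force': array([0.56306751, 0.39760147, 0.43990358]), 'moment': array([ 0.00701157, -0.02481641, -0.00620009]), 'finger_gap': 0.08557793317215043}
scene [[423.38311707   0.         275.89993023]
 [  0.         423.38311707 203.6160484 ]
 [  0.           0.           1.        ]] -0.04468169643343057 [ 2.26108954 -0.79384779  0.31087059] [-0.53441183  0.22861321  0.68366977]
top [[387.54873379   0.         276.66888188]
 [  0.         387.54873379 208.60756361]
 [  0.           0.           1.        ]] -0.0769419788399469 [ 2.21756849 -2.17163587  0.02329219] [-0.11547519  0.57633282  0.95786843]
```

View pics/scene0.png

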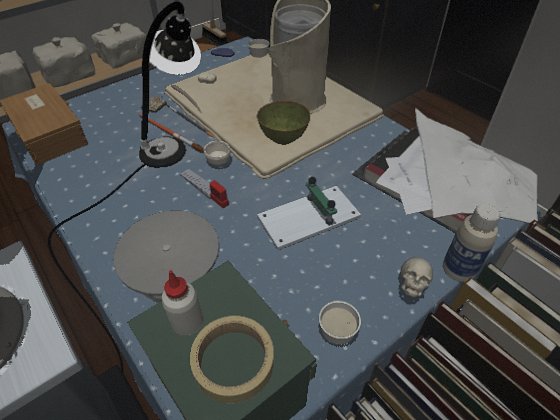

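View pics/top0.png

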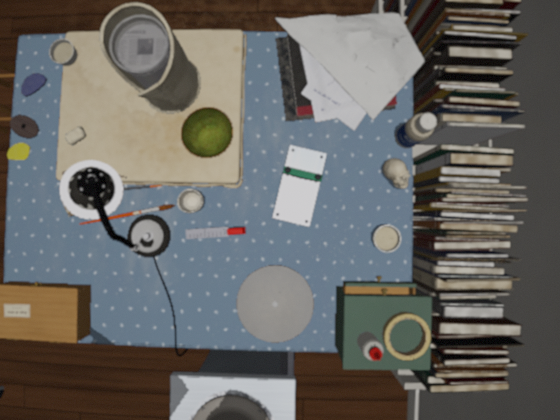

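The scene view shows the gauge at about (205,188), tip to the upper left near the lamp. The press is at (310,212), with its bar at about (320,198). In the top view the gauge runs from (187,233) to the red grip at (237,231), and the bed is centred near (300,187). The pots are at (191,200) and (387,238), and the skull is at (397,172). I'll measure these next.

```bash
cat > h.py <<'E'
import numpy as np, cv2, pickle
def proj(c,P):
    R,_=cv2.Rodrigues(c["rvec"]); p,_=cv2.projectPoints(np.float64(P).reshape(-1,3),c["rvec"],c["tvec"],c["camera_matrix"],np.array([c["k1"],0,0,0,0.]))
    return p.reshape(-1,2)
def cast(c,uv,z):
    R,_=cv2.Rodrigues(c["rvec"]); t=np.float64(c["tvec"]).reshape(3)
    n=cv2.undistortPoints(np.float64(uv).reshape(-1,1,2),c["camera_matrix"],np.array([c["k1"],0,0,0,0.])).reshape(-1,2)
    d=np.c_[n,np.ones(len(n))]@R; o=-R.T@t
    s=(z-o[2])/d[:,2]
    return o+d*s[:,None]
def crop(c,box,k,fn):
    x0,y0,x1,y1=box
    im=cv2.cvtColor(c["frame"],cv2.COLOR_RGB2BGR)[y0:y1,x0:x1]
    cv2.imwrite(fn,cv2.resize(im,None,fx=k,fy=k,interpolation=cv2.INTER_CUBIC))
E
python3 - <<'E'
from h import *
d=pickle.load(open("c0.pkl","rb"))
T,S=d["top"],d["scene"]
print("tcp",proj(T,[0.214,.479,.231]),proj(S,[0.214,.479,.231]), "base",proj(T,[0,0,0]),proj(S,[0,0,0]))
for n,uv in dict(tip=(187,233),grip=(237,231),pot1=(191,200),pot2=(387,238),skull=(397,172),bed=(300,187)).items(): print(n,cast(T,uv,0.01).round(3))
for c,n in((T,"top"),(S,"scene")):
    print(n,"cam",(-cv2.Rodrigues(c["rvec"])[0].T@np.float64(c["tvec"]).reshape(3)).round(3))
crop(T,(170,130,350,260),4,"pics/topc.png")
crop(S,(160,150,380,260),3.6,"pics/scenec.png")
E
```

```text
tcp [[-12.59077355 376.30204643]] [[-38.14818788  63.93156562]] base [[231.30183837 435.03296974]] [[-44.36170933 340.61908342]]
tip [[0.513 0.12  0.01 ]]
grip [[ 0.521 -0.005  0.01 ]]
pot1 [[0.596 0.113 0.01 ]]
pot2 [[ 0.511 -0.38   0.01 ]]
skull [[ 0.677 -0.404  0.01 ]]
bed [[ 0.634 -0.161  0.01 ]]
top cam [ 0.543 -0.119  0.977]
scene cam [ 0.229 -0.579  0.647]
```

View pics/topc.png

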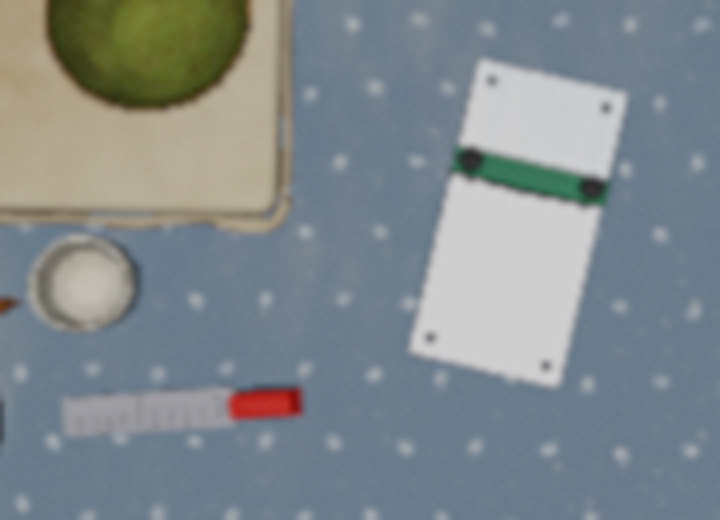

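View pics/scenec.png

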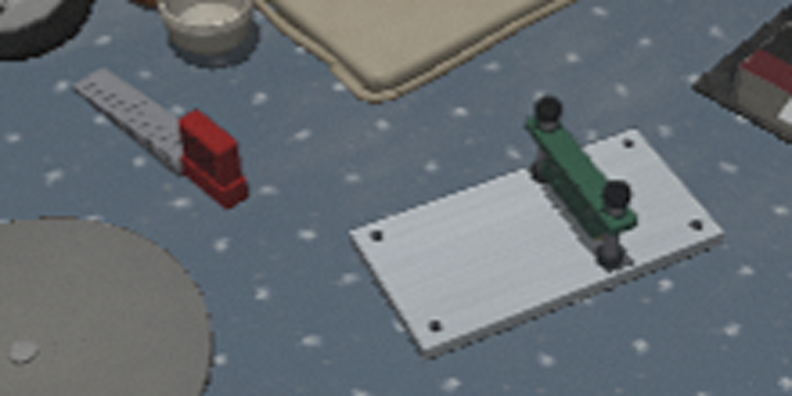

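Run:
```python
from h import *
d=pickle.load(open("c0.pkl","rb"))
T,S=d["top"],d["scene"]
def big(m,roi):
    mm=np.zeros_like(m);x0,y0,x1,y1=roi;mm[y0:y1,x0:x1]=m[y0:y1,x0:x1]
    return mm
for name,c,roiB,roiG in(("top",T,(265,140,335,232),(180,220,250,245)),("scene",S,(250,180,370,250),(175,165,235,212))):
    f=c["frame"]; hsv=cv2.cvtColor(f,cv2.COLOR_RGB2HSV); H,s,V=[hsv[...,i].astype(int) for i in range(3)]
    bed=big(((s<40)&(V>140)).astype(np.uint8),roiB)
    if name=="top":
        n,lab,st,_=cv2.connectedComponentsWithStats(bed)
        for i in range(1,n):
            if st[i,4]<60: bed[lab==i]=0
        pts=np.argwhere(bed)[:,::-1].astype(float)
        w=cast(c,pts,.012)[:,:2].astype(np.float32)
        r=cv2.minAreaRect(w); print(name,"bed",r, cv2.boxPoints(r))
    g=big(((H>60)&(H<90)&(s>90)).astype(np.uint8),roiB)
    pts=np.argwhere(g)[:,::-1].astype(float)
    for z in(.05,.06,.068):
        w=cast(c,pts,z)[:,:2].astype(np.float32); r=cv2.minAreaRect(w); print(name,"bar z",z,r)
    red=big((((H<8)|(H>172))&(s>120)).astype(np.uint8),roiG)
    pts=np.argwhere(red)[:,::-1].astype(float)
    w=cast(c,pts,.046)[:,:2].astype(np.float32); r=cv2.minAreaRect(w); print(name,"red",r,pts.mean(0),len(pts)); print(cv2.boxPoints(r))
    gm=big(((s<55)&(V>90)).astype(np.uint8),roiG)
    n,lab,st,_=cv2.connectedComponentsWithStats(gm); i=1+np.argmax(st[1:,4])
    pts=np.argwhere(lab==i)[:,::-1].astype(float)
    w=cast(c,pts,.009)[:,:2].astype(np.float32); r=cv2.minAreaRect(w); print(name,"blade",r,len(pts));print(cv2.boxPoints(r))
```

```text
top bed ((0.6390671730041504, -0.1543758511543274), (0.10870246589183807, 0.1951611191034317), 76.98821258544922) [[ 0.53175485 -0.18536115]
 [ 0.721905   -0.22930196]
 [ 0.7463795  -0.12339056]
 [ 0.55622935 -0.07944974]]
top bar z 0.05 ((0.6613603830337524, -0.16360345482826233), (0.0931873768568039, 0.013693554326891899), 77.82553100585938)
top bar z 0.06 ((0.6600804328918457, -0.16312536597251892), (0.09218193590641022, 0.013545786030590534), 77.82545471191406)
top bar z 0.068 ((0.6590564250946045, -0.16274285316467285), (0.09137759357690811, 0.013427626341581345), 77.8254623413086)
top red ((0.5228044390678406, -0.006357019767165184), (0.016104113310575485, 0.04172554612159729), 6.468994617462158) [236.00854701 230.4017094 ] 117
[[ 0.51245314  0.01346573]
 [ 0.51715416 -0.02799415]
 [ 0.53315574 -0.02617977]
 [ 0.5284547   0.01528011]]
top blade ((0.5151410102844238, 0.05134623497724533), (0.0593993254005909, 0.17021262645721436), 2.7860569953918457) 726
[[ 0.48133972  0.13490833]
 [ 0.4896132  -0.03510308]
 [ 0.5489423  -0.03221586]
 [ 0.54066885  0.13779555]]
scene bar z 0.05 ((0.6605454087257385, -0.16662031412124634), (0.09657294303178787, 0.024260489270091057), 78.38459777832031)
scene bar z 0.06 ((0.6533068418502808, -0.17352475225925446), (0.0949544832110405, 0.023853849619627), 78.38455963134766)
scene bar z 0.068 ((0.6475160121917725, -0.1790482997894287), (0.09365969896316528, 0.02352863922715187), 78.38462829589844)
scene red ((0.5129766464233398, -0.02636321634054184), (0.07959870249032974, 0.030917294323444366), 64.04546356201172) [218.63139932 193.78156997] 293
[[ 0.48165864 -0.05538287]
 [ 0.50945765 -0.06891407]
 [ 0.54429466  0.00265644]
 [ 0.51649565  0.01618764]]
scene blade ((0.5343179702758789, 0.07708513736724854), (0.07330390065908432, 0.11390352994203568), 12.775036811828613) 511
[[0.4859799  0.12452248]
 [0.5111667  0.01343856]
 [0.582656   0.02964779]
 [0.55746925 0.14073172]]
```

Run:
```python
from h import *
d=pickle.load(open("c0.pkl","rb"))
T,S=d["top"],d["scene"]
def lab(c): return cv2.cvtColor(c["frame"],cv2.COLOR_RGB2LAB).astype(float)
def up(pts,k,x0,y0): return (np.float64(pts)+.5)/k-.5+[x0,y0]
cr=up([(483,58),(628,93),(560,388),(410,352)],4,170,130)
w=cast(T,cr,.012)[:,:2]; print("bed corners",w.round(4))
a=((w[0]+w[1])-(w[2]+w[3]))/2; print("len",np.linalg.norm(a),"yaw",np.degrees(np.arctan2(a[1],a[0])),"wid",np.linalg.norm(w[0]-w[1]),np.linalg.norm(w[2]-w[3]))
u=a/np.linalg.norm(a); cen=w.mean(0); print("centre",cen,"origin",cen+.025*u)
# same in scene
cs=up([(636,128),(723,234),(425,357),(350,230)],3.6,160,150)
z=[.012,.012,0.0,.012]
ws=np.array([cast(S,[p],.012)[0,:2] for p in cs]); print("scene corners",ws.round(4))
# mask based: bed, hull approx by intensity, opening removes stars
hsv=cv2.cvtColor(T["frame"],cv2.COLOR_RGB2HSV).astype(int)
m=((hsv[...,1]<40)&(hsv[...,2]>150)).astype(np.uint8); mm=np.zeros_like(m); mm[140:232,265:335]=m[140:232,265:335]
mm=cv2.morphologyEx(mm,cv2.MORPH_OPEN,np.ones((5,5),np.uint8))
pts=np.argwhere(mm)[:,::-1].astype(float); r=cv2.minAreaRect(cast(T,pts,.012)[:,:2].astype(np.float32)); print("mask bed",r)
b=cv2.boxPoints(r);print(b)
# posts' black tops (z .068)
po=up([(470,160),(592,187)],4,170,130); wp=cast(T,po,.066)[:,:2]; print("posts",wp,wp.mean(0),np.linalg.norm(wp[0]-wp[1]),np.degrees(np.arctan2(*(wp[0]-wp[1])[::-1]))-90)
ps=up([(547,110),(617,194)],3.6,160,150); wp=cast(S,ps,.064)[:,:2]; print("posts scene",wp,wp.mean(0),np.linalg.norm(wp[0]-wp[1]))
# gauge
t=up([(63,399),(67,437)],4,170,130); wt=cast(T,t,.004)[:,:2]; print("tip",wt,wt.mean(0),np.linalg.norm(wt[0]-wt[1]))
ro=up([(231,391),(300,387),(301,415),(232,419)],4,170,130); wr=cast(T,ro,.046)[:,:2]; print("grip",wr,wr.mean(0))
v=wt.mean(0)-wr.mean(0); print("gauge len",np.linalg.norm(v),"yaw",np.degrees(np.arctan2(v[1],v[0])))
rs=up([(192,112),(240,150),(228,158),(180,120)],3.6,160,150); w2=cast(S,rs,.046)[:,:2];print("grip scene",w2,w2.mean(0))
ts=up([(74,86),(101,69)],3.6,160,150); w3=cast(S,ts,.004)[:,:2];print("tip scene",w3,w3.mean(0), np.linalg.norm(w3[0]-w3[1]))
```

```text
bed corners [[ 0.7413 -0.1344]
 [ 0.7209 -0.2257]
 [ 0.5354 -0.1863]
 [ 0.5558 -0.0926]]
len 0.1898675908749032 yaw -12.351612900192203 wid 0.09353628519493135 0.09590238288152293
centre [ 0.63837266 -0.15974561] origin [ 0.66279399 -0.16509337]
scene corners [[ 0.7433 -0.1353]
 [ 0.7208 -0.2287]
 [ 0.5352 -0.1913]
 [ 0.5588 -0.0939]]
mask bed ((0.6383497714996338, -0.1586795449256897), (0.1000450849533081, 0.1936027556657791), 77.61970520019531)
[[ 0.5330746  -0.18678471]
 [ 0.72217536 -0.22829303]
 [ 0.7436249  -0.13057438]
 [ 0.5545242  -0.08906606]]
posts [[ 0.6691735  -0.12705201]
 [ 0.65460475 -0.19930094]] [ 0.66188913 -0.16317648] 0.07370315568215015 -11.400624510949356
posts scene [[ 0.67255062 -0.12970868]
 [ 0.65768103 -0.20191701]] [ 0.66511582 -0.16581285] 0.07372345082870235
tip [[0.52155328 0.12636529]
 [0.49764321 0.12314515]] [0.50959825 0.12475522] 0.024125937071673095
grip [[ 0.52962509  0.01373302]
 [ 0.53295063 -0.02784754]
 [ 0.51615672 -0.02884676]
 [ 0.51281024  0.01271029]] [ 0.52288567 -0.00756275]
gauge len 0.1329834585644058 yaw 95.73444024497499
grip scene [[ 0.52540461  0.01218878]
 [ 0.52947642 -0.03161895]
 [ 0.52062724 -0.03272603]
 [ 0.51634419  0.01082775]] [ 0.52296311 -0.01033211]
tip scene [[0.50101402 0.12117769]
 [0.52262088 0.12452934]] [0.51181745 0.12285352] 0.02186527548149105
```

```bash
cat > g.py <<'E'
import sys, numpy as np
from scipy.spatial.transform import Rotation as R
from station import sensors
def go(x,y,z,yawdeg):
    s=sensors.sense(); p=np.array(s["position"]); r=R.from_rotvec(s["tool_rot"])
    y0=np.radians(yawdeg); X=np.array([np.cos(y0),np.sin(y0),0]);Z=np.array([0,0,-1.]);
    t=R.from_matrix(np.c_[X,np.cross(Z,X),Z])
    print("t",s["t"],"p",p.round(4),"yaw",np.degrees(np.arctan2(*r.as_matrix()[1::-1,0])).round(2),"F",s["wrist_force"].round(2),"gap",round(s["finger_gap"],4))
    print("shift",r.inv().apply(np.array([x,y,z])-p).round(4),"turn",(r.inv()*t).as_rotvec().round(4))
if __name__=="__main__": go(*map(float,sys.argv[1:5]))
E
python3 g.py 0.5228 -0.0088 0.13 95.3
```

```text
t 0.1 p [0.2138 0.4791 0.2307] yaw 155.95 F [ 0.76 -0.5   0.04] gap 0.0855
shift [-0.4811 -0.3195  0.1011] turn [-1.3000e-03  5.0000e-04  1.0585e+00]
```

Emit:
{"api": "send_rows", "payload": {"commands": [[[-0.041,-0.027,0.005],[0,0,0.1],1],[[-0.082,-0.054,0.01],[0,0,0.2],1],[[-0.122,-0.081,0.015],[0,0,0.3],1],[[-0.162,-0.108,0.02],[0,0,0.4],1],[[-0.202,-0.135,0.025],[0,0,0.5],1],[[-0.242,-0.162,0.03],[0,0,0.6],1],[[-0.282,-0.188,0.04],[0,0,0.7],1],[[-0.322,-0.214,0.05],[0,0,0.8],1],[[-0.362,-0.24,0.06],[0,0,0.9],1],[[-0.402,-0.267,0.07],[0,0,1.0],1]]}}

```text
t: 1.1
position: [0.4729, 0.0699, 0.1608]
tool_rot: [-2.053, -2.378, -0.0]
wrist_force: [0.1, 0.9, -0.7]
finger_gap: 0.0853
```

```bash
python3 g.py 0.5228 -0.0088 0.11 95.3
```

```text
t 1.1 p [0.4729 0.0699 0.1608] yaw 98.4 F [ 0.08  0.9  -0.7 ] gap 0.0853
shift [-0.0852  0.0379  0.0507] turn [-0.0001 -0.0003  0.0542]
```

Emit:
{"api": "send_rows", "payload": {"commands": [[[-0.043,0.019,0.025],[0,0,0.027],1],[[-0.085,0.038,0.05],[0,0,0.054],1],[[-0.085,0.038,0.05],[0,0,0.054],1],[[-0.085,0.038,0.05],[0,0,0.054],1]]}}

```text
t: 1.5
position: [0.5221, -0.0073, 0.1101]
tool_rot: [-2.112, -2.322, 0.002]
wrist_force: [0.4, 0.1, 0.2]
finger_gap: 0.0856
```

```bash
python3 g.py 0.5228 -0.0088 0.020 95.3
python3 - <<'E'
from h import *
from station import viewer
d={n:viewer.capture(n) for n in("scene","top")}; pickle.dump(d,open("c1.pkl","wb"))
crop(d["scene"],(120,90,320,240),4,"pics/s1.png"); crop(d["top"],(150,140,350,290),4,"pics/t1.png")
E
```

```text
t 1.5 p [ 0.5221 -0.0073  0.1101] yaw 95.43 F [0.41 0.12 0.16] gap 0.0856
shift [-0.0016  0.0008  0.0901] turn [-0.0028 -0.001   0.0023]
```

View pics/s1.png

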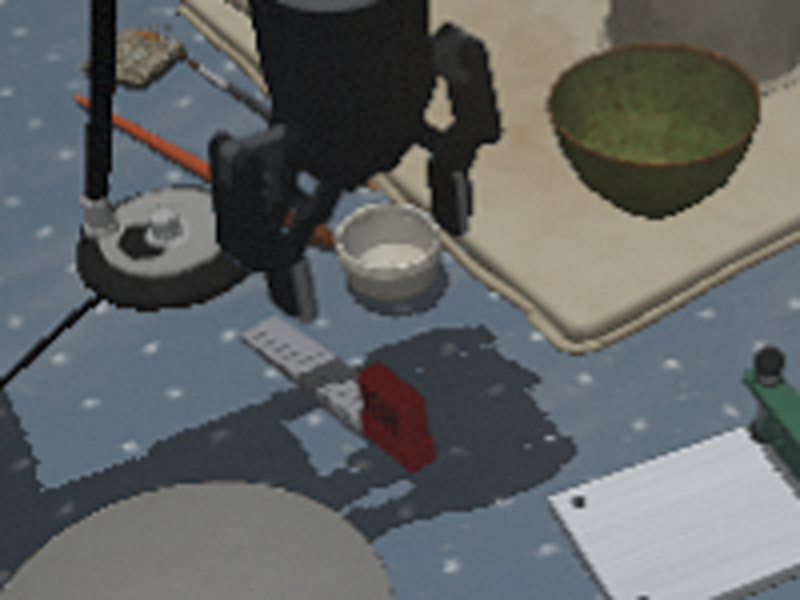

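View pics/t1.png

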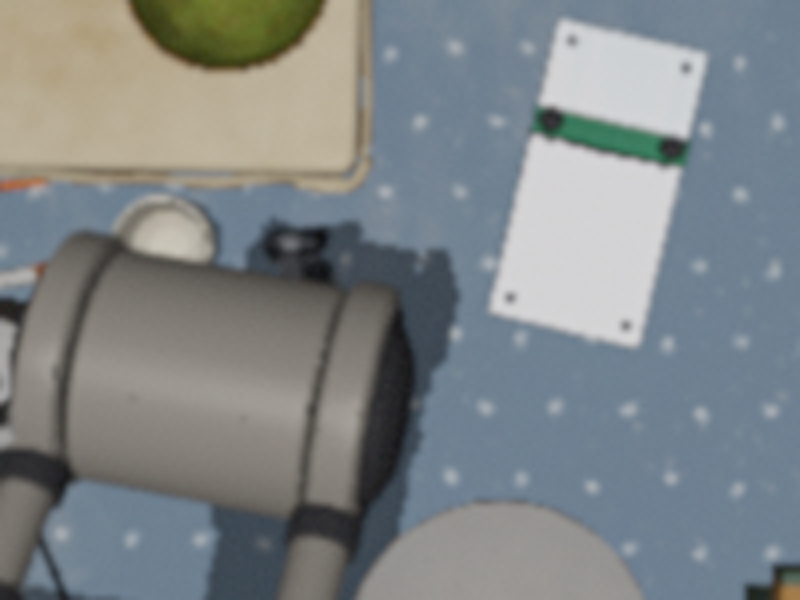

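The open gripper stands above the grip, with its fingers at crop pixels (290,280) and (455,200) on either side and the pots clear. I'll descend now.

Emit:
{"api": "send_rows", "payload": {"commands": [[[-0.001,0.001,0.03],[0,0,0.001],1],[[-0.001,0.001,0.06],[0,0,0.002],1],[[-0.001,0.001,0.08],[0,0,0.002],1],[[-0.001,0.001,0.089],[0,0,0.002],1],[[-0.001,0.001,0.089],[0,0,0.002],1],[[-0.001,0.001,0.089],[0,0,0.002],0]]}}

```text
t: 2.2
position: [0.5243, -0.0069, 0.0236]
tool_rot: [2.111, 2.324, 0.002]
wrist_force: [0.4, 0.5, 0.6]
finger_gap: 0.0735
```

```bash
python3 g.py 0.5228 -0.0088 0.020 95.3
python3 - <<'E'
from h import *
from station import viewer
d={n:viewer.capture(n) for n in("scene",)}; pickle.dump(d,open("c2.pkl","wb"))
crop(d["scene"],(140,130,280,230),5.5,"pics/s2.png")
E
```

```text
t 2.2 p [ 0.5243 -0.0069  0.0236] yaw 95.5 F [0.45 0.53 0.58] gap 0.0735
shift [-0.0018 -0.0017  0.0036] turn [0.0019 0.0004 0.0036]
```

View pics/s2.png

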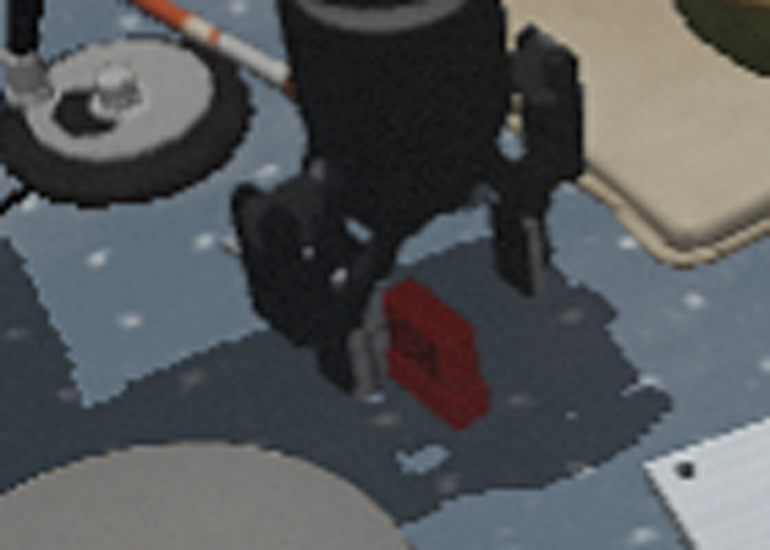

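Fingers straddle the red fin, with the left one at (365,390) and the right one at (525,260). I'll go slightly lower, then close.

Emit:
{"api": "send_rows", "payload": {"commands": [[[-0.001,-0.001,0.003],[0,0,0.003],0],[[-0.001,-0.001,0.003],[0,0,0.003],-0.4],[[-0.001,-0.001,0.003],[0,0,0.003],-1],[[-0.001,-0.001,0.003],[0,0,0.003],-1],[[-0.001,-0.001,0.003],[0,0,0.003],-1],[[-0.001,-0.001,0.003],[0,0,0.003],-1],[[-0.001,-0.001,0.003],[0,0,0.003],-1],[[-0.001,-0.001,0.003],[0,0,0.003],-1]]}}

```text
t: 3.05
position: [0.5231, -0.0087, 0.0197]
tool_rot: [2.117, 2.321, 0.001]
wrist_force: [-1.4, 0.3, 5.5]
finger_gap: 0.0149
```

```bash
python3 g.py 0.5228 -0.0088 0.020 95.3
```

```text
t 3.05 p [ 0.5231 -0.0087  0.0197] yaw 95.27 F [-1.35  0.31  5.45] gap 0.0149
shift [-0.0001 -0.0003 -0.0003] turn [ 0.0007  0.0002 -0.0006]
```

Emit:
{"api": "send_rows", "payload": {"commands": [[[0,0,-0.02],[0,0,0],-1],[[0,0,-0.05],[0,0,0],-1],[[0,0,-0.085],[0,0,0],-1],[[0,0,-0.11],[0,0,0],-1],[[0,0,-0.11],[0,0,0],-1]]}}

```text
t: 3.55
position: [0.5247, -0.0088, 0.1324]
tool_rot: [2.113, 2.317, 0.006]
wrist_force: [0.5, 0.7, -1.0]
finger_gap: 0.0148
```

```bash
python3 g.py 0.5120 -0.1322 0.13 -12.2;python3 - <<'E'
from h import *
from station import viewer
d={n:viewer.capture(n) for n in("scene",)}; pickle.dump(d,open("c3.pkl","wb"))
crop(d["scene"],(100,50,320,220),3.6,"pics/s3.png")
E
```

```text
t 3.55 p [ 0.5247 -0.0088  0.1324] yaw 95.27 F [ 0.45  0.73 -1.04] gap 0.0148
shift [-0.1217 -0.024   0.0024] turn [ 0.0058 -0.0049  1.8757]
```

View pics/s3.png

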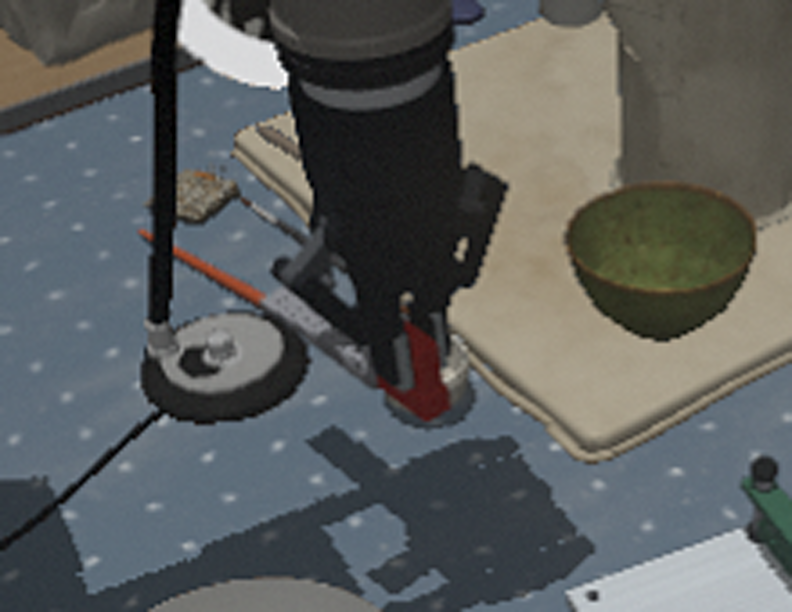

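The gauge is held and lifted, red fin between the pads at (420,370) and blade level. Next I'll turn it and carry it to the press side.

Emit:
{"api": "send_rows", "payload": {"commands": [[[-0.009,-0.002,0],[0,0,0.14],-1],[[-0.018,-0.004,0],[0,0,0.28],-1],[[-0.027,-0.006,0],[0,0,0.42],-1],[[-0.036,-0.008,0],[0,0,0.56],-1],[[-0.046,-0.01,0],[0,0,0.7],-1],[[-0.055,-0.012,0],[0,0,0.84],-1],[[-0.064,-0.014,0],[0,0,0.98],-1],[[-0.073,-0.016,0],[0,0,1.12],-1],[[-0.082,-0.018,0],[0,0,1.26],-1],[[-0.091,-0.02,0],[0,0,1.4],-1]]}}

```text
t: 4.6
position: [0.51, -0.1009, 0.1271]
tool_rot: [-3.114, -0.402, 0.005]
wrist_force: [-0.6, -0.3, -1.6]
finger_gap: 0.0146
```

```bash
python3 g.py 0.5120 -0.1322 0.10 -12.2
```

```text
t 4.6 p [ 0.51   -0.1009  0.1271] yaw 14.72 F [-0.56 -0.29 -1.57] gap 0.0146
shift [-0.0059  0.0308  0.027 ] turn [-0.0015  0.0037  0.4699]
```

Emit:
{"api": "send_rows", "payload": {"commands": [[[-0.002,0.008,0.006],[0,0,0.12],-1],[[-0.003,0.016,0.012],[0,0,0.24],-1],[[-0.005,0.024,0.02],[0,0,0.36],-1],[[-0.006,0.031,0.027],[0,0,0.47],-1],[[-0.006,0.031,0.037],[0,0,0.47],-1],[[-0.006,0.031,0.047],[0,0,0.47],-1],[[-0.006,0.031,0.047],[0,0,0.47],-1],[[-0.006,0.031,0.047],[0,0,0.47],-1]]}}

```text
t: 5.4
position: [0.5132, -0.132, 0.0817]
tool_rot: [-3.125, 0.322, 0.002]
wrist_force: [0.5, -0.4, -1.2]
finger_gap: 0.0148
```

```bash
python3 g.py 0.5120 -0.1322 0.034 -12.2;python3 - <<'E'
from h import *
from station import viewer
d={n:viewer.capture(n) for n in("scene","top")}; pickle.dump(d,open("c4.pkl","wb"))
crop(d["scene"],(200,120,380,260),4.2,"pics/s4.png"); crop(d["top"],(220,130,350,230),5.5,"pics/t4.png")
E
```

```text
t 5.4 p [ 0.5132 -0.132   0.0817] yaw -11.77 F [ 0.45 -0.41 -1.25] gap 0.0148
shift [-0.001   0.0005  0.0477] turn [-0.0004  0.0013  0.0075]
```

View pics/s4.png

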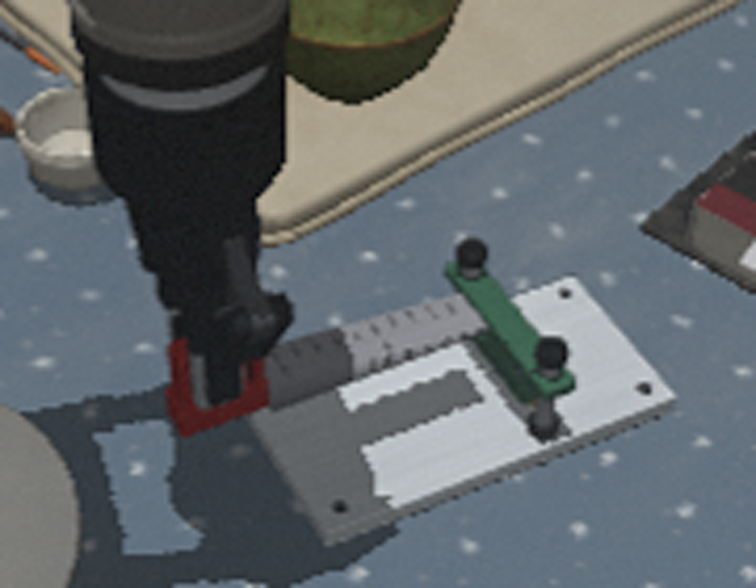

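View pics/t4.png

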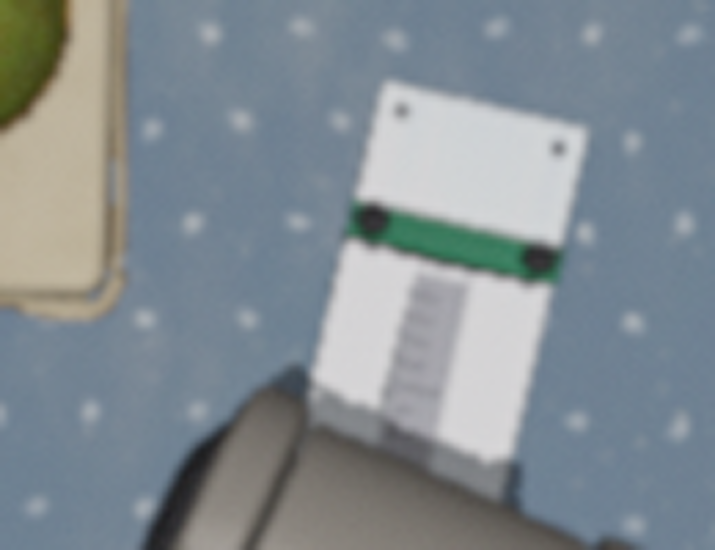

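The gauge points at the middle of the bar. In the top crop its tip edge runs from (418,275) to (467,288), and the posts are at (373,219) and (540,258). I'll measure the alignment.

Run:
```python
from h import *
d=pickle.load(open("c4.pkl","rb")); T=d["top"];S=d["scene"]
up=lambda p,k,x0,y0:(np.float64(p)+.5)/k-.5+[x0,y0]
w=cast(T,up([(418,275),(467,288)],5.5,220,130),.066)[:,:2]
s=cast(S,up([(462,296),(489,328)],4.2,200,120),.066)[:,:2]
po=cast(T,up([(373,219),(540,258)],5.5,220,130),.066)[:,:2]
print(w,s,po,po.mean(0))
u=np.array([.9774,-.2113]);v=np.array([.2113,.9774]);o=np.array([.6635,-.165])
for q in(w.mean(0),s.mean(0),po.mean(0)): print((q-o)@u,(q-o)@v)
print(np.degrees(np.arctan2(*(po[0]-po[1])[::-1]))-90, np.linalg.norm(w[0]-w[1]),np.degrees(np.arctan2(*(w[0]-w[1])[::-1]))-90)
```

```text
[[ 0.64592844 -0.14748107]
 [ 0.64075639 -0.1685808 ]] [[ 0.64891652 -0.15013144]
 [ 0.64452082 -0.17370737]] [[ 0.66969957 -0.12771267]
 [ 0.65431569 -0.19965412]] [ 0.66200763 -0.16368339]
-0.021174584298312447 0.0025522670043545657
-0.017053000166490598 -0.000534923551398558
-0.001736844120982857 0.0009715137979589882
-12.070277661222775 0.021724387528727112 -13.772995640490848
```

Emit:
{"api": "send_rows", "payload": {"commands": [[[-0.002,0,0.015],[0,0,0.005],-1],[[-0.002,0,0.03],[0,0,0.005],-1],[[-0.002,0,0.038],[0,0,0.005],-1],[[-0.002,0,0.043],[0,0,0.005],-1],[[-0.002,0,0.045],[0,0,0.005],-1],[[-0.002,0,0.045],[0,0,0.005],-1],[[-0.002,0,0.045],[0,0,0.005],-1]]}}

```text
t: 6.2
position: [0.5119, -0.1322, 0.0378]
tool_rot: [3.124, -0.333, 0.002]
wrist_force: [0.3, -0.4, -0.9]
finger_gap: 0.0148
```

```bash
python3 g.py 0.5120 -0.1322 0.034 -12.2
```

```text
t 6.2 p [ 0.5119 -0.1322  0.0378] yaw -12.15 F [ 0.34 -0.37 -0.88] gap 0.0148
shift [ 0.0001 -0.      0.0038] turn [ 0.0001 -0.001   0.0008]
```

Emit:
{"api": "send_rows", "payload": {"commands": [[[0,0,0.002],[0,0,0],-1],[[0,0,0.004],[0,0,0],-1],[[0,0,0.004],[0,0,0],-1]]}}

```text
t: 6.5
position: [0.5114, -0.132, 0.0331]
tool_rot: [-3.124, 0.333, 0.001]
wrist_force: [-0.3, -0.7, -1.2]
finger_gap: 0.015
```

Emit:
{"api": "send_rows", "payload": {"commands": [[[0,0,0.001],[0,0,0],-1],[[0,0,0.001],[0,0,0],-1]]}}

```text
t: 6.7
position: [0.5115, -0.132, 0.0322]
tool_rot: [-3.124, 0.333, 0.0]
wrist_force: [0.1, -0.3, -0.4]
finger_gap: 0.0152
```

Emit:
{"api": "send_rows", "payload": {"commands": [[[0,0,0.0005],[0,0,0],-1],[[0,0,0.0005],[0,0,0],-1]]}}

```text
t: 6.9
position: [0.5116, -0.1321, 0.0318]
tool_rot: [-3.124, 0.333, -0.0]
wrist_force: [-0.7, 0.3, -0.4]
finger_gap: 0.0147
```

Emit:
{"api": "send_rows", "payload": {"commands": [[[0.005,0,0],[0,0,0],-1],[[0.01,0,0],[0,0,0],-1],[[0.015,0,0],[0,0,0],-1],[[0.02,0,0],[0,0,0],-1],[[0.025,0,0],[0,0,0],-1],[[0.028,0,0],[0,0,0],-1],[[0.03,0,0],[0,0,0],-1],[[0.03,0,0],[0,0,0],-1]]}}

```text
t: 7.7
position: [0.5411, -0.1384, 0.0318]
tool_rot: [-3.124, 0.333, -0.0]
wrist_force: [0.7, 0.8, -1.4]
finger_gap: 0.0152
```

```bash
python3 g.py 0.5511 -0.1407 0.0318 -12.2;python3 - <<'E'
from h import *
from station import viewer
d={n:viewer.capture(n) for n in("scene","top")}; pickle.dump(d,open("c5.pkl","wb"))
crop(d["scene"],(220,150,370,250),5.2,"pics/s5.png"); crop(d["top"],(220,130,350,230),5.5,"pics/t5.png")
E
```

```text
t 7.7 p [ 0.5411 -0.1384  0.0318] yaw -12.15 F [ 0.65  0.84 -1.39] gap 0.0152
shift [ 0.0103  0.0001 -0.    ] turn [-0.     -0.0002  0.0008]
```

View pics/s5.png

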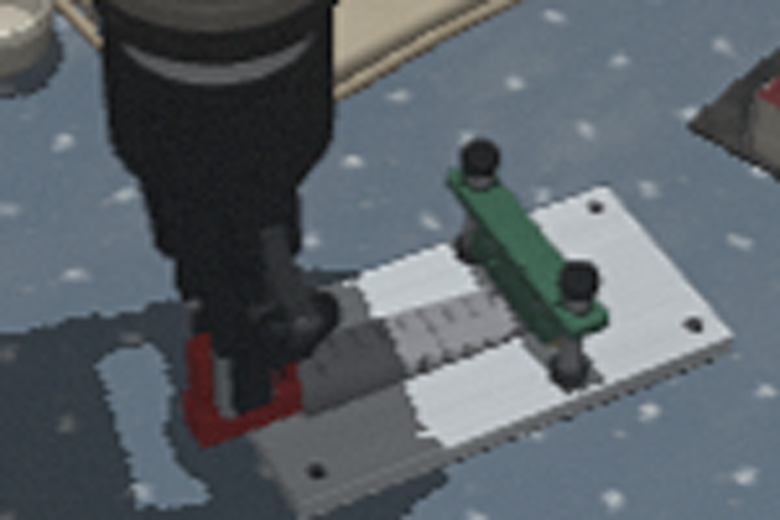

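View pics/t5.png

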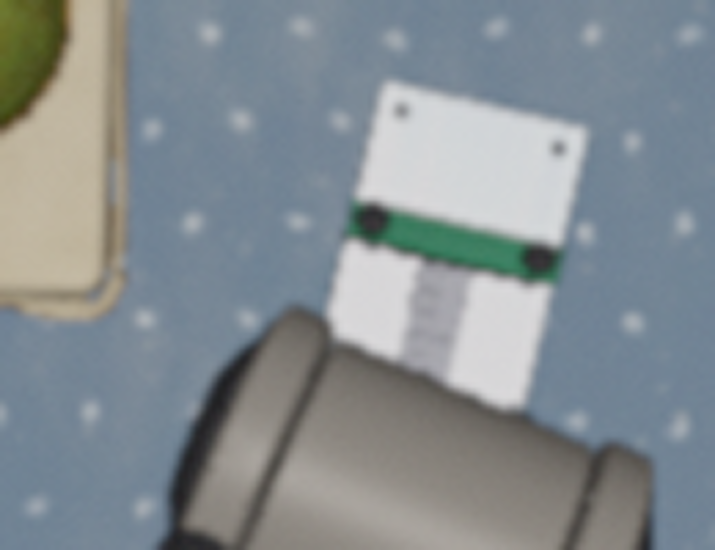

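The gauge tip is now under the bar, centred between the posts in the top crop at about (440,265). I'll find the bed contact.

Emit:
{"api": "send_rows", "payload": {"commands": [[[0.005,0,0],[0,0,0],-1],[[0.005,0,0.0005],[0,0,0],-1],[[0.005,0,0.0005],[0,0,0],-1]]}}

```text
t: 8.1
position: [0.5465, -0.1397, 0.0317]
tool_rot: [3.124, -0.333, 0.003]
wrist_force: [0.8, 0.2, 3.0]
finger_gap: 0.0152
```

Emit:
{"api": "send_rows", "payload": {"commands": [[[0,0,0.0005],[0,0,0],-1],[[0,0,0.0005],[0,0,0],-1]]}}

```text
t: 8.3
position: [0.5465, -0.1397, 0.0317]
tool_rot: [3.123, -0.333, 0.003]
wrist_force: [0.5, -0.4, 6.5]
finger_gap: 0.0149
```

Emit:
{"api": "send_rows", "payload": {"commands": [[[0,0,0.0005],[0,0,0],-1],[[0,0,0.0005],[0,0,0],-1]]}}

```text
t: 8.5
position: [0.5465, -0.1397, 0.0317]
tool_rot: [3.123, -0.333, 0.004]
wrist_force: [-1.1, 0.6, 11.0]
finger_gap: 0.015
```

Emit:
{"api": "send_rows", "payload": {"commands": [[[0,0,-0.0013],[0,0,0],-1],[[0,0,-0.0013],[0,0,0],-1],[[0,0,-0.0013],[0,0,0],-1]]}}

```text
t: 8.8
position: [0.5455, -0.1393, 0.0317]
tool_rot: [-3.124, 0.333, 0.001]
wrist_force: [-1.5, 0.7, 5.2]
finger_gap: 0.015
```

Emit:
{"api": "send_rows", "payload": {"commands": [[[0.002,0,0],[0,0,0],-1],[[0.004,0,0],[0,0,0],-1],[[0.005,0,0],[0,0,0],-1],[[0.005,0,0],[0,0,0],-1]]}}

```text
t: 9.2
position: [0.5508, -0.1406, 0.0317]
tool_rot: [3.124, -0.333, 0.0]
wrist_force: [-1.7, -0.4, 4.5]
finger_gap: 0.015
```

Emit:
{"api": "send_rows", "payload": {"commands": [[[0,0,-0.0006],[0,0,0],-1],[[0,0,-0.0006],[0,0,0],-1]]}}

```text
t: 9.4
position: [0.5505, -0.1404, 0.0318]
tool_rot: [-3.124, 0.333, 0.001]
wrist_force: [-1.0, 1.1, -0.9]
finger_gap: 0.0151
```

Emit:
{"api": "send_rows", "payload": {"commands": [[[0.002,0,0],[0,0,0],-1],[[0.003,0,0],[0,0,0],-1],[[0.003,0,0],[0,0,0],-1]]}}

```text
t: 9.7
position: [0.5536, -0.1411, 0.0319]
tool_rot: [-3.124, 0.333, 0.0]
wrist_force: [-0.2, -0.6, -0.8]
finger_gap: 0.015
```

Emit:
{"api": "send_rows", "payload": {"commands": [[[0.002,0,0.0002],[0,0,0],-1],[[0.004,0,0.0002],[0,0,0],-1],[[0.006,0,0.0002],[0,0,0],-1],[[0.006,0,0.0002],[0,0,0],-1]]}}

```text
t: 10.1
position: [0.5591, -0.1422, 0.0318]
tool_rot: [-3.124, 0.333, 0.002]
wrist_force: [-3.0, 0.6, -0.1]
finger_gap: 0.0148
```

Emit:
{"api": "send_rows", "payload": {"commands": [[[0.002,0,0],[0,0,0],-1],[[0.004,0,0],[0,0,0],-1],[[0.006,0,0],[0,0,0],-1],[[0.006,0,0],[0,0,0],-1]]}}

```text
t: 10.5
position: [0.5642, -0.1432, 0.0318]
tool_rot: [-3.123, 0.332, 0.005]
wrist_force: [-6.4, 2.0, 1.9]
finger_gap: 0.0152
```

Emit:
{"api": "send_rows", "payload": {"commands": [[[0,0,-0.0002],[0,0,0],-1],[[0,0,-0.0002],[0,0,0],-1]]}}

```text
t: 10.7
position: [0.5642, -0.1432, 0.0318]
tool_rot: [-3.123, 0.332, 0.004]
wrist_force: [-6.2, 1.4, 1.5]
finger_gap: 0.0149
```

Run:
```python
from h import *
from station import viewer,sensors
F=[]
d={}
for i in range(6):
    n="scene" if i%2 else "top"; d[n]=viewer.capture(n); s=sensors.sense(); F.append(s["wrist_force"])
F=np.array(F); print(F.round(1)); print(F.mean(0), "along",F.mean(0)@[.977,-.211,0], s["position"],s["tool_rot"],s["t"],s["moment"])
pickle.dump(d,open("c6.pkl","wb"))
crop(d["scene"],(220,150,370,250),5.2,"pics/s6.png"); crop(d["top"],(220,130,350,230),5.5,"pics/t6.png")
```

```text
[[-5.8  1.4  0.5]
 [-5.9  1.9  0.7]
 [-5.8  0.8 -0.4]
 [-5.9  1.   0.2]
 [-5.2  1.   0.8]
 [-5.5  1.1  1. ]]
[-5.68248226  1.20348058  0.4708467 ] along -5.8057195711237 [ 0.56415958 -0.1432427   0.03179682] [-3.12325373  0.33250588  0.00435662] 11.0 [ 0.10809987  0.76006161 -0.03230527]
```

View pics/s6.png

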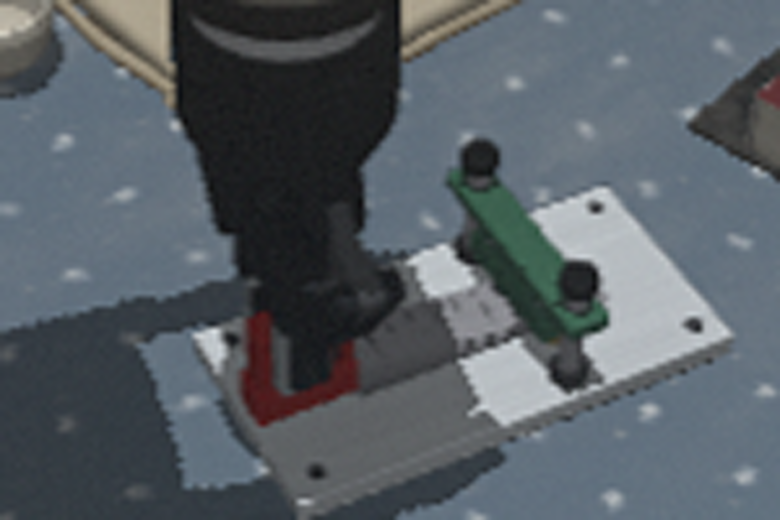

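View pics/t6.png

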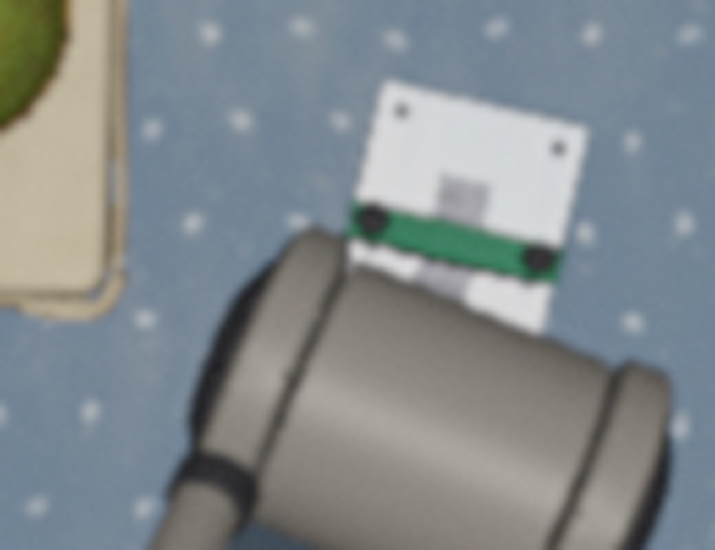

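The drag averages 5.8 N over six held readings, and was 6.7 N while sliding. The vertical force is only about 0.5 N. In the top crop the tip shows past the bar at (465,178), centred. I'll release now.

Emit:
{"api": "send_rows", "payload": {"commands": [[[0,0,0],[0,0,0],-0.5],[[0,0,0],[0,0,0],-0.3],[[0,0,0],[0,0,0],0],[[0,0,0],[0,0,0],0],[[0,0,0],[0,0,0],0],[[0,0,0],[0,0,0],0]]}}

```text
t: 11.6
position: [0.5654, -0.1436, 0.0322]
tool_rot: [-3.124, 0.333, -0.0]
wrist_force: [0.6, -0.0, 1.0]
finger_gap: 0.0427
```

```bash
python3 g.py 0.5 -0.13 0.2 -12.2;python3 - <<'E'
from h import *
from station import viewer
d={n:viewer.capture(n) for n in("scene",)}
crop(d["scene"],(220,150,370,250),5.2,"pics/s7.png")
E
```

```text
t 11.6 p [ 0.5654 -0.1436  0.0322] yaw -12.16 F [ 0.59 -0.01  1.04] gap 0.0427
shift [-0.0668  0.0004 -0.1678] turn [-0.0001 -0.0002  0.0007]
```

View pics/s7.png

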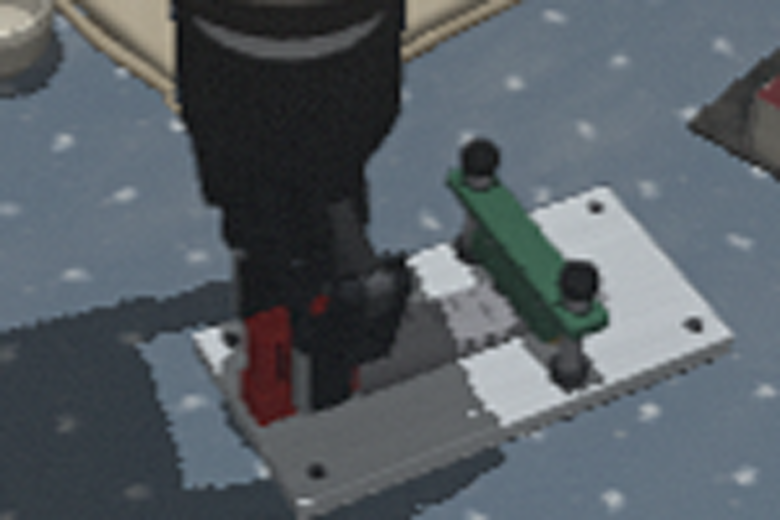

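The fingers are open at 43 mm and clear of the fin, and the gauge has not moved. I'll lift straight up, then back towards the robot for an unobstructed look.

Emit:
{"api": "send_rows", "payload": {"commands": [[[0,0,-0.01],[0,0,0],0],[[0,0,-0.03],[0,0,0],0],[[0,0,-0.06],[0,0,0],0],[[0,0,-0.1],[0,0,0],0],[[-0.03,0,-0.14],[0,0,0],0],[[-0.07,0,-0.18],[0,0,0],0],[[-0.11,0,-0.2],[0,0,0],0],[[-0.15,0,-0.2],[0,0,0],0],[[-0.15,0,-0.2],[0,0,0],0],[[-0.15,0,-0.2],[0,0,0],0]]}}

```text
t: 12.65
position: [0.4187, -0.1121, 0.2334]
tool_rot: [3.123, -0.333, 0.004]
wrist_force: [0.2, 0.5, 0.6]
finger_gap: 0.0428
```

Run:
```python
from h import *
from station import viewer,sensors
d={n:viewer.capture(n) for n in("scene","top")}; pickle.dump(d,open("c8.pkl","wb"))
crop(d["scene"],(220,150,370,250),5.2,"pics/s8.png"); crop(d["top"],(220,130,350,230),5.5,"pics/t8.png")
s=sensors.sense();print(s["t"],s["position"],s["wrist_force"])
```

```text
12.75 [ 0.41965989 -0.11246662  0.23262742] [ 0.76880386  0.2279329  -0.97421339]
```

View pics/s8.png

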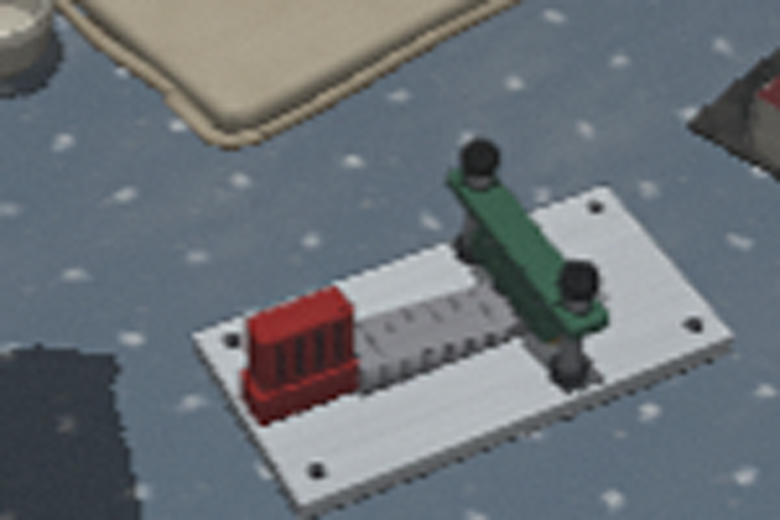

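View pics/t8.png

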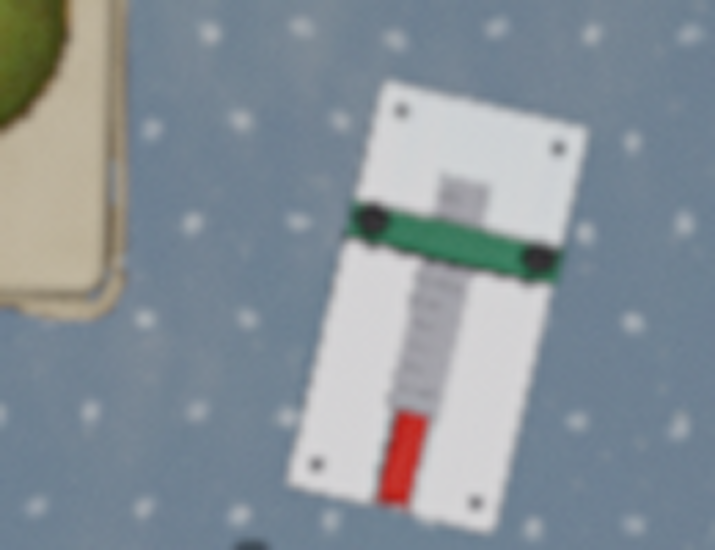

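Run:
```python
from h import *
d=pickle.load(open("c8.pkl","rb"));d0=pickle.load(open("c0.pkl","rb")); T=d["top"]
up=lambda p,k,x0,y0:(np.float64(p)+.5)/k-.5+[x0,y0]
t=cast(T,up([(442,173),(492,184)],5.5,220,130),.016)[:,:2]; g=cast(T,up([(400,411),(429,416),(409,506),(379,502)],5.5,220,130),.058)[:,:2]
po=cast(T,up([(373,219),(540,258)],5.5,220,130),.066)[:,:2]
u=np.array([.9774,-.2113]);v=np.array([.2113,.9774]);o=np.array([.6635,-.165])
for q in(t.mean(0),g.mean(0)): print(((q-o)@u).round(4),((q-o)@v).round(4))
a=t.mean(0)-g.mean(0);print("len",np.linalg.norm(a),"yaw",np.degrees(np.arctan2(a[1],a[0])))
for n,(x0,y0,x1,y1) in {"pot/skull region":(360,140,430,270)}.items():
    print(n,np.abs(T["frame"][y0:y1,x0:x1].astype(int)-d0["top"]["frame"][y0:y1,x0:x1]).mean())
print("pot1",np.abs(T["frame"][180:216,175:210].astype(int)-d0["top"]["frame"][180:216,175:210]).mean())
```

```text
0.0329 0.0016
-0.0987 0.0008
len 0.13156916395522342 yaw -11.878245581981771
pot/skull region 4.510989010989011
pot1 5.166931216931217
```

```bash
python3 -c "
from station import order
print(order.job_done())"
```

```text
the job is handed in; nothing more can be done
None
```

The gauge is pinched under the middle of the bar, released and clear of the robot, and I handed the job in at about 12.8 s. No verdict came back.

**What I did:** I gripped the gauge by the red fin, turned it about 107° and lowered it onto the bed. I then slid it in square until the drag was right, let go and backed the arm away.

**Last checks:**
- **Drag:** it was 6.7 N while sliding and averaged 5.8 N when held, with about 0.5 N vertical force at the hand. By the task's figures that puts the bearing force at roughly 8–9 N. I worked this out from the drag and the travel after contact; I did not measure it.
- **Position:** the final picture puts the tip about 33 mm past the nose and 1.6 mm off the middle. The gauge points at about -11.9° against about -12.2° for the press. It looks flat on the bed.
- **Release:** in the pictures the gauge did not move when the fingers opened.
- **Pots and skull:** image differences against the first pictures were small (about 5 grey levels on average). That is only a rough check; I did not measure their positions again.

**What disagreed:**
- **Tip position:** camera and arm readings of the tip differed by a few mm along the slide, so I stopped by force rather than position.
- **Pressing on the bed:** while finding the bed contact, one step too many pressed the gauge down with 11 N for a moment. It was eased to about 5 N, then to near zero before the drag was felt.

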